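# Bin an empty varnish bottle with the lever lid

## Robot

A 7-joint arm with a two-finger parallel gripper is mounted at the origin on the work surface. World frame = base frame: x ahead of the robot, y to its left, z up, the work surface at z = 0. Lengths are in mm, angles in degrees, forces in N, time in s.
With the tool pointing down it reaches from about 425 to 1025 mm from the base axis. Payload 9.4 kg.
Tool frame: the origin (TCP) lies at the very end of the fingers, on their centre line; the grasp point (between the pads) lies 19 mm behind it (env.grasp_offset is the distance from the TCP to the grasp point, in mm); z points along the fingers, y is the line along which they close (so a half turn about z gives the same grasp; the last joint's range is limited). The gripper opens to 85 mm and grips with 20 to 120 N. Pads are 22 mm wide; open, the fingers measure 114 mm over their backs; the gripper's body (76 mm by 85 mm) begins 54 mm behind the grasp point. The pads swing forward as they close: fully open they stand 13 mm farther back than shut.
Start: joints at [65.22, 34.337, -0.143, 91.639, 0.103, 54.024, -4.572], TCP at [252.537, -679.595, 231.275] pointing down, gripper open.
Joint ranges: [-147.43, 147.43], [-19.82, 112.94], [-74.19, 73.91], [6.32, 146.72], [-59.91, 239.91], [6.04, 106.73], [-150.56, 150.56]. Speed limits (degrees/s): [127.2, 127.2, 172.46, 172.46, 180, 180, 180].

## Interface

Orientations are given as a 3x3 rotation matrix whose columns are the frame's x, y, z axes.
In Python, from rig import env, effector, cams, hand_in gives the robot as it stands. The module is installed in compiled form; this text tells all that it offers. Calls block until the motion is done:
- env.move_to(position, orientation): joint-space move of the TCP to a pose.
- env.move_l(position, rot=None, feed=150, max_force=None): straight line of the TCP; rot=None keeps the orientation; feed is the mean speed in mm/s. With max_force (N) it stops when the force on the tool has changed by that much, and returns True; else False.
- env.set_joints(angles): joint-space move.
- effector.set_gripper(opening, grasp_force=None): finger opening in mm; grasp_force is the grip in N (None keeps the last); returns when the fingers have stopped.
- env.hold(seconds).
- env.inverse_kinematics(position, orientation): joint angles nearest the present ones, or None.
- env.observe(): the state.
- cams.read_camera(name): name is "scene" or "top"; returns a dict with "img" (400x640x3 uint8, blue, green, red), "depth" (400x640 float32, mm along the optical axis (not along the pixel's ray), 0 where there is no reading), "fovy" (degrees; the focal length in pixels is half the picture's height over the tangent of half this angle, whatever the lens; pixels are square), "cx", "cy" (the principal point, pixels), "D" ([k1, k2, p1, p2, k3] as OpenCV has them; the pictures are not rectified), "R" (3x3) and "t" (3): a world point X has camera coordinates R X + t. Camera axes: x right, y down, z forward; pixel columns grow to the right and rows downward; lengths in mm; the calibration is good to about 2 mm. A picture is of the moment at which its call begins.
A pose or a line that the arm cannot do raises env.MotionError and nothing moves.
- hand_in(): hands the job in; it is judged then, once.
The state is a dict: "time_s": time; "joint_pos": joint angles; "dq": joint speeds; "joint_torque": joint torques, N m; "tool_pos": TCP position; "orientation": TCP orientation; "contact_force": force on the tool from outside, world axes, zero at the start; "torque": the same for the moment, N m; "finger_gap": finger opening in mm; "gripper_force": force on a finger pad.
Only numpy, scipy, OpenCV 4.12 (cv2) and the standard library are available. Lean on these libraries where they do the work, as an engineer would, in place of code of your own. Each camera call takes 0.05 s, during which the arm holds its last target. There are 200 camera calls.

## Task

Press the lever of the countertop caddy all the way down with your fingertips and keep the lid up until the empty varnish bottle waiting on the chute has rolled in, then let the lever up slowly so that the lid comes down gently and shuts without slamming, and move clear. Work the caddy only by its lever: do not touch the lid or the bottle, do not pick anything up, and leave the other things on the counter as they are.

Things in the scene. Friction and masses are not known exactly. Their poses are not given: they have to be found in the camera images.
- caddy: White ceramic bin, 120 x 120 mm and 110 mm tall, open-topped, closed by the lid, fixed to the counter. Origin: centre of its underside, on the counter. x points from the lever side to the hinge side (the lever stands out to -x, towards the robot), y to the side with the chute, z up. A bottle that has rolled in has its middle less than 70 mm above the counter.
- chute (a point): Middle of the chute's lower lip on the bin's +y rim, 114 mm above the counter. The steel chute, 60 mm wide inside, rises from here at 20 degrees along caddy +y for 108 mm, its outer end about 155 mm high, on a thin post. It holds the bottle.
- lever_pad (a point): Centre of the upper face of the lever's steel pad, where to press; moves with the lever. Pad 40 mm (caddy x) by 60 mm (caddy y), 8 mm thick, space below free. At rest it lies at caddy x = -171 mm, 111 mm high, sloping 0.2 rad down towards the bin; pressed fully it is 43 mm lower, having gone almost straight down, and slopes 0.2 rad the other way.
- lever_arm (a joint): Lever angle in rad: 0 at rest (up), 0.4 fully pressed at a firm stop. Its pivot is on the bin's front at caddy x = -64 mm, 85 mm high; two rods 44 mm apart carry the pad 110 mm from it. Pressing takes about 3 to 6 N at the pad; the lid's weight pushes the lever back up.
- lid (a joint): Lid angle in rad: 0 shut, 1.2 fully open. A 124 x 122 x 30 mm steel slab on the bin, 112 to 142 mm above the counter when shut, hinged on the far (caddy +x) rim; the edge near the lever rises. It follows the lever both ways at 3 times its angle, 28 mrad per mm of pad travel. Let go, it falls at once and slams, taking the lever up with it.
- bottle_mid (a point): Middle of the empty nail varnish bottle on its axis: clear glass, 28 mm diameter, black cap 15 mm in diameter, 52 mm long in all, lying across the chute (axis along caddy x) against the lid's side, about 133 mm above the counter. It rolls into the bin by itself within a second or so once the lid is well up.
- ring_cone: White ceramic ring cone, 48 mm across its foot, 77 mm tall, loose on the counter; origin at the centre of its underside. Leave alone.
- saucer: Brass soap saucer, 100 mm across, 20 mm high, loose; origin at the centre of its underside. Leave alone.
- buffer: Wooden nail buffer block, 95 x 28 x 28 mm, long along its x, loose; origin at the centre of its underside. Leave alone.
- pusher: Steel cuticle pusher, a flat bar 116 mm long (along its x), 11 mm wide and 6 mm high, lying loose on the counter; origin on its underside. Leave alone.
Things that resemble listed ones, but are neither listed nor needed, are in the scene too. There is more than one size of the part that bears bottle_mid; the job needs the middle-sized.

How it is judged:
By the outcome, as a careful person would: the job done as asked, in the order asked, and still so for the second after the job is handed in, with the robot touching nothing.
It also fails if it takes over 35 s, if anything falls off the work surface, if the arm or the gripper's body presses on something with over 40 N, if the wrist force passes 120 N, or if a joint passes its speed limit or range.

## Working session

There is one attempt and no reset: what is moved stays moved. The work goes in short steps, each a Python script; the robot and the scene stay as the last script left them, time stands still between calls to the robot, and variables do not carry over. Pictures are saved under pics/ and viewed, at most 10 in all, crops included, and the job is handed in when it is done.

```bash
mkdir -p pics; cat > h.py <<'E'
import numpy as np, cv2
def K(c):
    f=200/np.tan(np.radians(c["fovy"])/2); return np.array([[f,0,c["cx"]],[0,f,c["cy"]],[0,0,1]])
def cloud(c):
    h,w=c["depth"].shape; u,v=np.meshgrid(np.arange(w),np.arange(h))
    p=cv2.undistortPoints(np.stack([u,v],-1).reshape(-1,1,2).astype(np.float64),K(c),np.array(c["D"],float)).reshape(h,w,2)
    z=c["depth"].astype(float); P=np.dstack([p[...,0]*z,p[...,1]*z,z])
    X=(P-np.array(c["t"]))@np.array(c["R"]); X[z==0]=np.nan; return X
def proj(c,X):
    r=cv2.Rodrigues(np.array(c["R"],float))[0]
    return cv2.projectPoints(np.array(X,float).reshape(-1,1,3),r,np.array(c["t"],float),K(c),np.array(c["D"],float))[0].reshape(-1,2)
E
python3 - <<'E'
from rig import env,cams
import cv2,pickle
for n in("scene","top"):
    c=cams.read_camera(n); pickle.dump(c,open(n+".pkl","wb")); cv2.imwrite(f"pics/{n}0.png",c["img"]); print(n,c["fovy"],c["t"],c["R"])
o=env.observe();print(o["time_s"],o["tool_pos"],o["orientation"],o["contact_force"])
E
```

```text
scene 49.77687633796836 [-528.73689147  -95.5863185  1351.19285888] [[ 0.87022316  0.49259007  0.00816581]
 [ 0.31795995 -0.54890169 -0.77305136]
 [-0.3763152   0.6753236  -0.63429087]]
top 49.39637055641618 [  9.18650762 590.58762824 836.87641438] [[ 0.0023275  -0.99952817 -0.03062715]
 [-0.98913149  0.00220155 -0.14701717]
 [ 0.14701523  0.03063646 -0.98865966]]
0.1 [ 252.3570031  -679.20812197  230.49357735] [[ 9.37356080e-01  3.48372182e-01 -6.33799541e-04]
 [ 3.48372725e-01 -9.37355242e-01  1.26324396e-03]
 [-1.54016266e-04 -1.40490788e-03 -9.99999001e-01]] [-0.08033501  0.20523856 -0.52140294]
```

View pics/scene0.png

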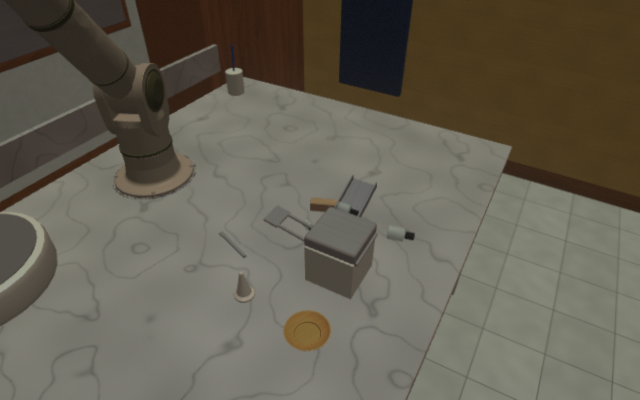

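View pics/top0.png

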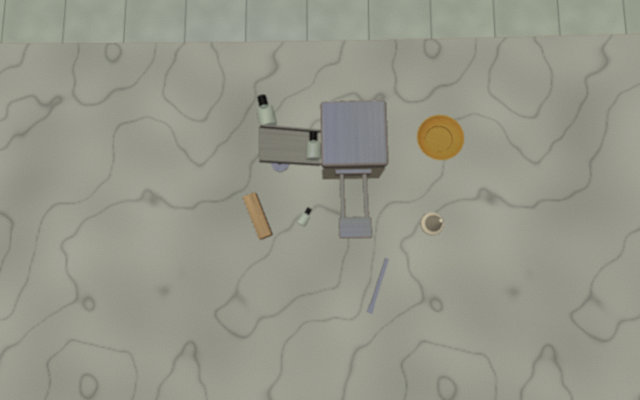

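The scene view shows the caddy at (340,250), its lever pad at (277,215) and the chute at (358,195). In the top view the pad is at (355,228), the lid at (353,133) and the chute at (290,145).

Things that could be taken for the bottle, in the top view:
- bottle on the chute, (313,145)
- larger bottle on the counter, (264,108)
- small bottle on the counter, (305,217)

I choose the one lying across the chute against the lid. The pad is the only lever; the pusher at (378,285) lies on the counter.

```bash
python3 - <<'E'
import pickle,cv2,numpy as np
from h import *
T=pickle.load(open("top.pkl","rb"));S=pickle.load(open("scene.pkl","rb"))
X=cloud(T)
def blob(X,m):
    n,l,s,ce=cv2.connectedComponentsWithStats(m.astype(np.uint8),connectivity=4)
    for i in range(1,n):
        if s[i,4]>60:
            P=X[l==i]; r=cv2.minAreaRect(P[:,:2].astype(np.float32))
            print(s[i],ce[i].round(),np.nanmean(P,0).round(1),"z",np.nanpercentile(P[:,2],[2,98]).round(),"rect",np.round(r[0],1),np.round(r[1],1),round(r[2],1))
for nm,c in(("top",T),("scene",S)):
    X=cloud(c); 
    for zl,zh in((90,125),(130,152)):
        m=(X[...,2]>zl)&(X[...,2]<zh)&(X[...,0]>350)&(X[...,0]<900)&(abs(X[...,1])<250)
        print(nm,zl);blob(X,m)
# bottle sizes by depth
X=cloud(T)
for u,v in((313,145),(264,108),(305,217),(355,228)): print(u,v,X[v,u].round(1))
c=T["img"][80:250,230:410];cv2.imwrite("pics/crop.png",cv2.resize(c,None,fx=3.3,fy=3.3,interpolation=cv2.INTER_CUBIC))
E
```

```text
top 90
[ 322  166   64   72 1351] [354. 205.] [564.3 -73.8 105.9] z [ 91. 120.] rect [570.1 -73.3] [132.4 118.8] 0.5
top 130
[ 262  100  127   67 5944] [337. 136.] [686.4 -40.6 142.1] z [132. 150.] rect [693.7 -19. ] [123.6 228.8] 0.9
scene 90
[263 205  50  36 511] [283. 219.] [541.8 -77.1 106.8] z [ 92. 116.] rect [556.9 -77.6] [ 63.7 112.3] 86.8
[304 231  74  42 734] [338. 255.] [ 711.3 -118.   108.8] z [ 90. 124.] rect [ 723.  -102.9] [169.9  84. ] 43.4
scene 130
[ 304  180   73   80 3103] [344. 223.] [690.6 -48.5 141.5] z [131. 150.] rect [694.4 -17.7] [124.6 235.4] 0.1
313 145 [668.2   2.7 149. ]
264 108 [779.6 109.3  36.1]
305 217 [550.   22.3  22.5]
355 228 [520.6 -73.8 113.3]
```

View pics/crop.png

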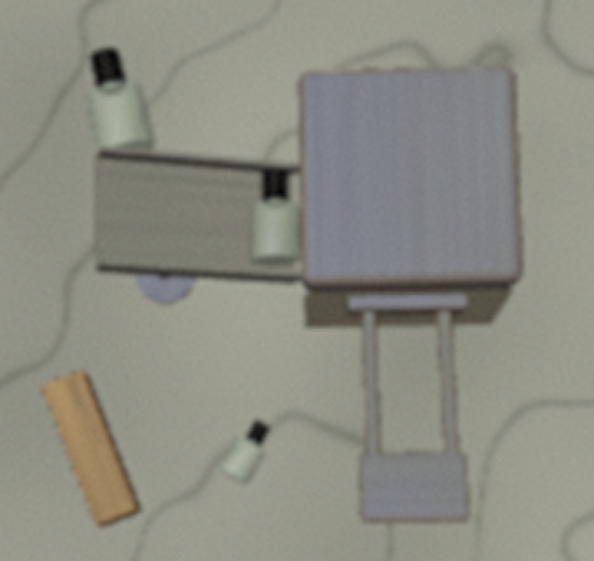

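The crop confirms the choice: the chute bottle is the middle one of the three sizes, lying against the lid. The lever pad centre is at about (522, -75, 111), with yaw near 0–1°.

```bash
python3 - <<'E'
from rig import env,effector,cams
import numpy as np,cv2
R=np.diag([1.,-1,-1])
effector.set_gripper(0)
env.move_to([521,-75,190],R)
env.move_l([521,-75,128],feed=120)
o=env.observe();print(o["time_s"],o["tool_pos"],o["contact_force"],o["finger_gap"])
print(env.move_l([521,-75,100],feed=15,max_force=1.5))
o=env.observe();print(o["time_s"],o["tool_pos"],o["contact_force"])
c=cams.read_camera("scene");cv2.imwrite("pics/touch.png",cv2.resize(c["img"][120:320,200:480],None,fx=2.8,fy=2.8))
E
```

```text
3.8917 [521.19070064 -75.26533219 128.2157597 ] [-0.25830412 -0.75694221 -0.07869813] -0.13387774804441419
True
4.9667 [520.84778073 -74.9995447  112.25733976] [3.43138944e-01 3.46952368e-03 4.92464895e+00]
```

View pics/touch.png

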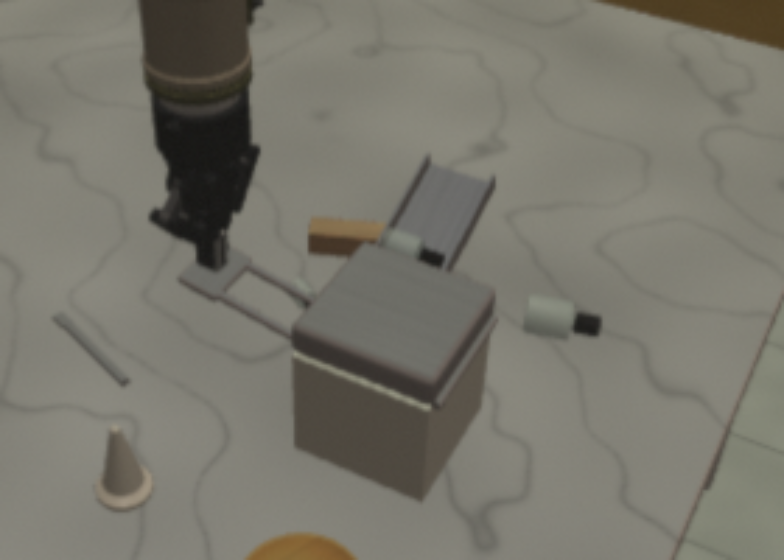

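The fingertips rest on the pad at (215,265), the lid is shut and the bottle is still on the chute at (415,247). Now the press.

```bash
python3 - <<'E'
from rig import env,cams
import cv2
print(env.move_l([521,-75,62],feed=25,max_force=14))
o=env.observe();print(o["time_s"],o["tool_pos"],o["contact_force"])
env.hold(1.5)
o=env.observe();print(o["time_s"],o["tool_pos"],o["contact_force"])
a=[cv2.resize(cams.read_camera(n)["img"][y:y+200,x:x+280],None,fx=1.4,fy=1.4) for n,x,y in(("scene",200,120),("top",210,60))]
cv2.imwrite("pics/press.png",cv2.hconcat(a))
E
```

```text
True
6.6083 [521.65671518 -74.97332715  68.15906033] [-2.39474301  0.28090559 15.41224922]
8.1083 [521.66354469 -75.00116269  68.21997088] [-1.60712491  1.43284939 12.71747514]
```

View pics/press.png

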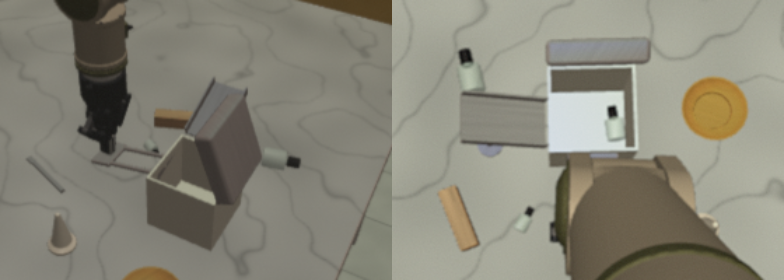

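The lid is fully open, the chute is empty and the bottle lies in the bin at (614,122) in the right half. Next I let the lever up slowly.

```bash
python3 - <<'E'
from rig import env,cams
import cv2
def p():
    o=env.observe();print(round(o["time_s"],2),o["tool_pos"].round(1),o["contact_force"].round(1))
for z,f in((104,6),(110,3),(114.5,2)):
    env.move_l([521,-75,z],feed=f);p()
env.move_l([521,-75,200],feed=80);env.hold(.3);p()
a=[cv2.resize(cams.read_camera(n)["img"][y:y+200,x:x+280],None,fx=1.4,fy=1.4) for n,x,y in(("scene",200,120),("top",210,60))]
cv2.imwrite("pics/end.png",cv2.hconcat(a))
E
```

```text
14.45 [521. -75. 104.] [ 2.2 -0.5  3.7]
16.6 [521. -75. 110.] [ 4.  -0.4  3.6]
18.25 [521.  -75.  114.5] [-1.  -0.4 -0.4]
19.77 [520.9 -75.  199.7] [-0.3 -0.9  0.2]
```

View pics/end.png

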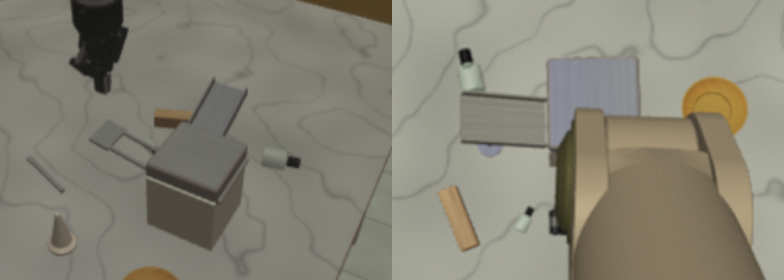

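The lid is shut at (197,160), the chute is empty, the lever is back up and the gripper is clear at (103,85). Nothing else has moved.

```bash
python3 -c "
from rig import hand_in
print(hand_in())"
```

```text
the job is handed in; nothing more can be done
None
```

The job is done and handed in at about 20 s: I pressed the lever fully, the bottle rolled into the bin, I let the lid down slowly until it shut, and the arm moved clear with nothing else disturbed.

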